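Close the carat balance's draft shield and tare it

ROBOT

A 6-joint arm with a two-finger parallel gripper is mounted at the origin on the work surface. World frame = base frame: x ahead of the robot, y to its left, z up, the work surface at z = 0. Lengths are in m, angles in rad, forces in N, time in s.
With the tool pointing down it reaches from about 0.25 to 0.775 m from the base axis. Payload 4 kg.
Tool frame: the origin (TCP) lies on the centre line of the jaws, within the pads' length; the fingertips stand robot.tips_ahead ahead of it and the grasp point (between the pads) lies 8 mm behind it (robot.tips_ahead is the distance from the TCP to the fingertips, in m); z points along the fingers, y is the line along which they close (so a half turn about z gives the same grasp; the last joint's range is limited). The gripper opens to 94 mm and grips with 3 to 60 N. Pads are 16 mm wide; open, the fingers measure 119 mm over their backs; the gripper's body (75 mm by 177 mm) begins 78 mm behind the grasp point.
Start: joints at [1.02, 0.087, 1.371, -0, 1.684, -0.103], TCP at [0.238, 0.496, 0.217] pointing down, gripper open.
Joint ranges: [-3.1, 3.1], [-0.76, 2.03], [0.27, 2.55], [-1.08, 4.22], [0.17, 2.65], [-2.57, 2.57]. Speed limits (rad/s): [2.79, 2.79, 3.14, 3.14, 3.14, 3.14].

INTERFACE

Orientations are given as [roll, pitch, yaw] about the fixed x, y, z axes, in that order (R = Rz(yaw) Ry(pitch) Rx(roll)).
In Python, from bench import robot, snapshot, close_job, spotter gives the robot as it stands. The module is installed in compiled form; this text tells all that it offers.
- The arm moves only by the tool servo_tool, never from a script. Its argument "commands" is one flat list of numbers, 7 for each row, row after row: the shift along the tool's x, y, z in m, then the turn, a rotation vector about the tool's x, y, z in degrees, then the finger opening in m, from 0 to 0.094. In form: [x, y, z, ax, ay, az, grip, x, y, z, ax, ay, az, grip, ...]. A call has 1 to 10 rows; each row is the pose to reach, as a shift and turn from the pose commanded when the call began, along the tool's axes at that moment; what a row does not reach only later rows make up. A row lasts 1/8 s, in which the tool goes at most 62.5 mm and 10.7 degrees, less where a joint would pass 70% of its speed; a pose out of reach is approached as far as the arm can. A call with a gripper value outside its range is refused whole. The fingers move at their own pace and stop on an object; the grip force is fixed at half the most. Time passes only in rows, so rows that repeat a pose let the fingers close. It gives the time, the measured TCP pose, the force, the opening and the grip force at its end, in the units of the state.
- robot.get_obs(): the state, without advancing time (a new reading comes with each control period).
- snapshot(name): name is "side" or "top"; returns a dict with "img" (384x512x3 uint8, blue, green, red), "camera_matrix" (3x3 intrinsics, pixels), "extrinsics" (4x4, takes a point from camera to world coordinates). Camera axes: x right, y down, z forward; pixel columns grow to the right and rows downward; lengths in m; the calibration is good to about 2 mm. A picture is of the moment at which its call begins. There is no depth.
- close_job(): hands the job in; it is judged then, once.
Trained networks look in a picture, given as the dict that the camera call returned (one of the last four; its "shot" number tells which), for a name from the list of things; names that differ only in an ending like _2 or _b are one class to them, and where a whole thing is asked for, a point or a joint stands for the part that bears it (a point fixed in the world has none). Each returns a list of dicts, best first, with "conf" (0 to 1); they miss things now and then, are a little off and sometimes report something else, mostly with a low value. They report only what shows in the picture. A call takes as long as a camera call.
- spotter.trace(name, picture): "region" (384x512 bool, what is visible of it) and "box" ([left, top, width, height] in pixels, round what is visible of it).
The state is a dict: "time": time; "joint_positions": joint angles; "qvel": joint speeds; "joint_torque": joint torques, N m; "tool_pos": TCP position; "ee_rot": TCP orientation; "wrist_force": force on the tool from outside, world axes, zero at the start; "wrist_torque": the same for the moment, N m; "width": finger opening in m; "finger_force": force on a finger pad.
Only numpy, scipy, OpenCV 4.12 (cv2) and the standard library are available. Lean on these libraries where they do the work, as an engineer would, in place of code of your own. Each camera call takes 0.05 s, during which the arm holds its last target. There are 200 camera calls.

TASK

The empty stone dish is on the pan, and the balance has to be zeroed before weighing: with your fingertips, gently push the left and top glass doors of the draft shield fully shut, then press the tare key, the wide middle bar on the front panel, and let it come up again. Pick nothing up, do not disturb the dish or the things on the bench, press no other key, and leave all the doors shut.

Things in the scene. Friction and masses are not known exactly. Their poses are not given: they have to be found in the camera images.
- balance: carat balance, fixed; origin at the centre of its underside, x from its front (sloping panel, robot side) to its rear, y to its left. Case 290 (x) x 210 x 75 mm high. Glass draft shield on it: x -46 to 145, y -98 to 98 mm, top door at z = 181.5 to 187.5 mm; fixed front pane and rear column (x 120 to 145, 180 mm high). Open doors run out behind the column, to x = 220 mm at most.
- top_door (a joint): how far the sliding glass top door is open, in m: 0 shut, 0.10 fully open. Sliding along the balance's x towards its rear opens, towards its front shuts. Slides stiffly (about 1.2 N), stays where it is left, stops dead at 0.
- top_door_grip (a point): middle of the top edge of the top door's finger grip: an upright grey lip 9 mm thick in x, 90 mm long in y, standing 16 mm above the door near its front edge. 203.5 mm above the bench; moves with the door.
- left_door (a joint): how far the sliding glass door on the balance's left (+y) side is open: 0 shut, 0.10 fully open, in m. Slides like the top door: towards the balance's front shuts it; 1.2 N, stays where left, stops dead at 0.
- left_door_grip (a point): middle of the top edge of the left door's finger grip: an upright grey rib near the door's front edge, 9 mm thick in x, standing out 25 mm to the left of the pane, z = 130 to 178 mm above the bench. This point is 13 mm inside the rib's outer end; it moves with the door.
- right_door (a joint): the same door on the right (-y) side, in m; it starts shut (0).
- right_door_grip (a point): middle of the top edge of the right door's finger grip, mirror image of the left one.
- tare_key (a joint): how far the tare key is pressed, in m: 0 up, 0.004 fully down; a spring needing about 4.5 N to go fully down brings it back up. It registers beyond 0.0025.
- tare_key_top (a point): centre of the upper face of the tare key: the wide bar, 50 (y) x 17 mm (x), in the middle of the row of three keys at the front of the panel, before the display. Panel and keys slope up to the rear by 0.197 rad; the key stands 6 mm above the panel and moves square to it. About 64 mm above the bench.
- power_key (a joint): how far the small round on/off key (15 mm in diameter) is pressed, in m; same spring, 0 to 0.004.
- power_key_top (a point): centre of the upper face of the on/off key, 66 mm to the left (+y) of the tare key
- unit_key (a joint): how far the small round units key (15 mm in diameter) is pressed, in m; same spring, 0 to 0.004.
- unit_key_top (a point): centre of the upper face of the units key, 66 mm to the right (-y) of the tare key
- dish: empty aluminium stone dish, 54 mm across the rim, 12 mm high, standing loose on the balance's round pan inside the shield; origin under its centre, 90 mm above the bench
- pan (a point): centre of the upper face of the weighing pan, 92 mm in diameter, 90 mm above the bench
- graver: engraver's graver lying flat: black mushroom handle 40 mm wide, short steel blade, 170 mm long; origin on the bench under its middle
- handpiece: chromed engraving handpiece lying flat, 175 mm long, 36 mm wide knob at one end; origin on the bench under its middle
- bur_block: wooden block 52 x 52 x 26 mm with small steel burs standing in it, 60 mm high in all; origin on the bench under its middle
- copper: copper plate 125 x 70 mm with one end folded over, 9 mm high; origin on the bench under its middle
- weight: brass knob weight, 37 mm in diameter, 52 mm high, standing on the bench at the left of the balance; origin on the bench under its middle
- tweezers: steel tweezers lying flat, 145 mm long, 8 mm high, near the front of the balance; origin on the bench under its middle
- loupe: black folding loupe, 28 mm in diameter, 24 mm high with a flat steel cover 5 mm high beside it; origin on the bench under its middle
- gem_jar: small glass jar with black cap, 43 mm in diameter, 32 mm high, on the bench at the right of the balance; origin on the bench under its middle

How it is judged:
On the way, in this order (a step that is already met when the one before it is completed fails the run):
1. the draft shield is shut: top, left and right doors (value of joint each of top_door, left_door, right_door below 0.004 m), for 0.2 s.
2. the tare key is pressed (value of joint tare_key above 0.0025 m), for 0.05 s.
At the end, for the whole second after the job is handed in: All three doors are within 4 mm of shut, all keys are up again (within 1 mm), the dish still stands on the pan within 6 mm of where it was, and the other loose things are within 20 mm of where they were (all of step 1 and value of joint each of tare_key, power_key, unit_key below 0.001 m and distance of dish from where it was at the start of the episode below 0.006 m and horizontal distance between dish and pan below 0.022 m and linear speed of dish below 0.01 m/s and distance of each of graver, handpiece, bur_block, copper, weight, tweezers, loupe, gem_jar from where it was at the start of the episode below 0.02 m); the robot touches nothing.
It fails at once if the tare key is pressed while a door is open (value of joint tare_key above 0.0025 m and value of joint any of top_door, left_door, right_door above 0.006 m).
It fails at once if another key is pressed (value of joint any of power_key, unit_key above 0.0025 m).
It fails at once if the dish is picked up or shifted by more than 6 mm, or another loose thing by more than 20 mm (distance of dish from where it was at the start of the episode above 0.006 m or distance of any of graver, handpiece, bur_block, copper, weight, tweezers, loupe, gem_jar from where it was at the start of the episode above 0.02 m).
It fails at once if a glass door is slammed (faster than 0.4 m/s) (velocity of joint any of top_door, left_door, right_door below -0.4 m/s).
It fails at once if the balance is pushed with more than 40 N (contact force between any of the fingers, the arm and balance above 40 N).
It also fails if it takes over 54 s, if anything falls off the work surface, if the arm or the gripper's body presses on something with over 40 N, if the wrist force passes 120 N, or if a joint passes its speed limit or range.

## Working session

There is one attempt and no reset: what is moved stays moved. The work goes in short steps, Python scripts to look and compute and a tool call to move; the robot and the scene stay as the last step left them, time stands still between calls to the robot, and variables do not carry over. Pictures are saved under pics/ and viewed, at most 10 in all, crops included, and the job is handed in when it is done.

Besides the shell and the picture viewer there is one more tool, called after "Request:" by a JSON object that holds its "name" and its "arguments", one argument or row to a line. servo_tool: Moves the arm, as the interface text tells. Its arguments: {"type":"object","properties":{"commands":{"type":"array","items":{"type":"number"}}},"required":["commands"]}

```bash
mkdir -p pics; python3 - <<'E'
from bench import robot, snapshot, spotter
import cv2,numpy as np,pickle
o=robot.get_obs(); print(o['time'],o['tool_pos'],o['ee_rot'],robot.tips_ahead)
for n in('side','top'):
    s=snapshot(n); cv2.imwrite(f'pics/{n}0.png',cv2.resize(s['img'],(800,600)))
    pickle.dump(s,open(n+'0.pkl','wb'))
    print(n,s['camera_matrix'].tolist(),s['extrinsics'].round(4).tolist())
    for k in['top_door_grip','left_door_grip','tare_key_top','power_key_top','unit_key_top','balance','dish','weight']:
        r=spotter.trace(k,s)
        for d in r[:2]:
            ys,xs=np.nonzero(d['region']); print(k,round(d['conf'],2),d['box'],xs.mean().round(1),ys.mean().round(1))
E
```

```text
0.0 [0.23786986 0.49531882 0.21531836] [-3.13940120e+00 -2.06998274e-04  2.69381291e+00] 0.011
side [[372.6824238127512, 0.0, 260.1325123179953], [0.0, 372.6824238127512, 187.9427698574824], [0.0, 0.0, 1.0]] [[0.8392, -0.3742, 0.3947, 0.1024], [-0.5438, -0.5856, 0.6011, -0.5941], [0.0062, -0.7191, -0.6949, 0.8625], [0.0, 0.0, 0.0, 1.0]]
top_door_grip 0.6 [283.8, 141.2, 78.5, 52.4] 322.1 165.7
left_door_grip 0.69 [270.0, 138.8, 45.2, 48.6] 283.8 170.4
power_key_top 0.71 [281.1, 137.4, 82.2, 57.2] 321.9 165.5
power_key_top 0.68 [230.7, 139.6, 135.5, 138.1] 299.3 205.5
unit_key_top 0.34 [325.1, 257.6, 17.5, 19.4] 333.1 266.8
unit_key_top 0.25 [257.5, 230.2, 13.0, 15.4] 264.7 238.2
balance 0.57 [234.4, 138.7, 124.5, 137.4] 299.3 205.3
dish 0.48 [291.8, 189.6, 19.2, 18.4] 301.3 197.6
weight 0.56 [252.8, 174.7, 8.1, 18.9] 256.1 186.6
weight 0.47 [368.6, 309.6, 51.8, 54.1] 394.5 335.0
top [[353.57677440003874, 0.0, 258.4259398552803], [0.0, 353.57677440003874, 187.00344635358357], [0.0, 0.0, 1.0]] [[0.0047, -0.9805, 0.1966, 0.327], [-0.9999, -0.0078, -0.0152, 0.0215], [0.0164, -0.1965, -0.9804, 1.1668], [0.0, 0.0, 0.0, 1.0]]
top_door_grip 0.92 [235.2, 104.1, 68.0, 63.7] 268.3 134.1
top_door_grip 0.21 [233.3, 101.1, 87.9, 132.5] 273.8 167.4
left_door_grip 0.61 [229.9, 116.1, 15.0, 58.5] 237.8 153.6
power_key_top 0.56 [136.9, 231.4, 20.3, 21.3] 146.3 241.6
power_key_top 0.17 [231.1, 132.6, 15.7, 40.6] 238.0 161.3
balance 0.65 [234.0, 101.4, 87.0, 132.0] 273.9 167.3
balance 0.59 [371.8, 231.3, 20.0, 13.7] 380.6 238.8
dish 0.63 [262.4, 162.0, 18.1, 14.4] 271.9 167.4
dish 0.39 [123.7, 153.2, 35.2, 18.6] 143.8 161.5
weight 0.61 [275.4, 211.7, 15.5, 8.7] 283.0 215.2
weight 0.45 [210.5, 178.5, 14.9, 10.1] 216.6 181.9
```

```bash
python3 - <<'E'
import cv2,pickle
t=pickle.load(open('top0.pkl','rb'))['img'];s=pickle.load(open('side0.pkl','rb'))['img']
# crops: top cols200-340 rows90-250 ; side cols 215-375 rows125-290
cv2.imwrite('pics/topc.png',cv2.resize(t[90:250,190:350],None,fx=3.75,fy=3.75,interpolation=cv2.INTER_CUBIC))
cv2.imwrite('pics/sidec.png',cv2.resize(s[125:285,215:375],None,fx=3.75,fy=3.75,interpolation=cv2.INTER_CUBIC))
E
```

```text
(no output)
```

View pics/topc.png

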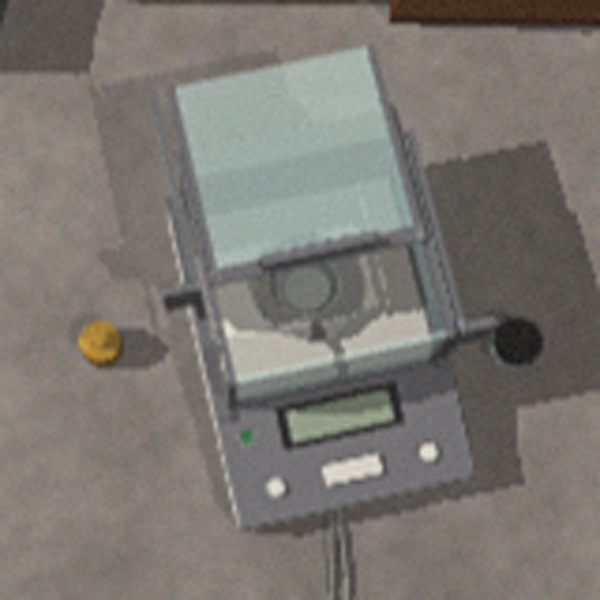

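View pics/sidec.png

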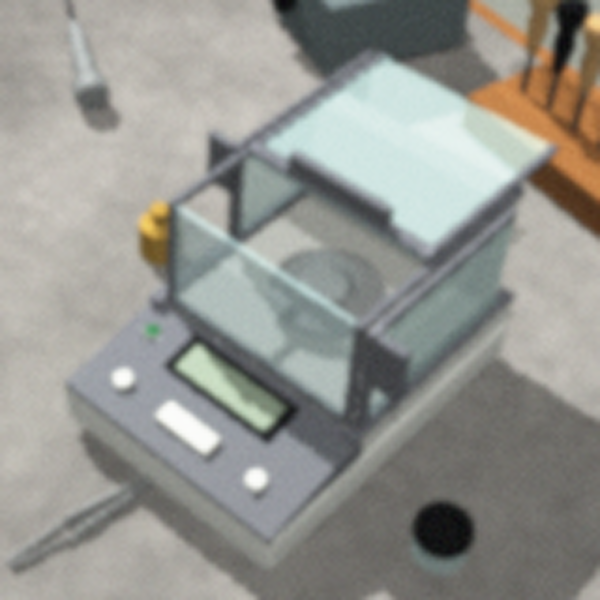

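View pics/top0.png

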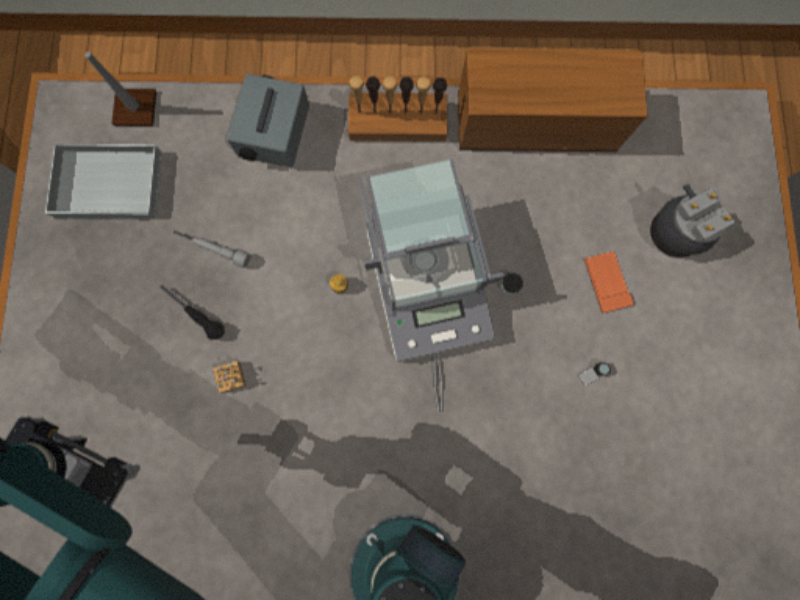

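The top crop (x/3.75+190, y/3.75+90) shows:
- Keys: power (275,487), tare (352,470), unit (429,452).
- Top lip running from (265,262) to (388,238).
- Left rib near (165–203,297) and right rib near (462–505,327).
- Dish at (307,287).

The side crop shows the same keys at (122,379), (188,429) and (256,480). The tweezers lie in front of the panel and the brass weight stands to the left.

```bash
cat >h.py <<'E'
import pickle,numpy as np
def bp(cam,px,z,off):
    s=pickle.load(open(cam+'0.pkl','rb'));u=off[0]+px[0]/3.75-.37;v=off[1]+px[1]/3.75-.37
    d=s['extrinsics'][:3,:3]@np.linalg.inv(s['camera_matrix'])@[u,v,1];o=s['extrinsics'][:3,3]
    return (o+d*(z-o[2])/d[2])[:2]
E
python3 - <<'E'
from h import *
T=lambda p,z:bp('top',p,z,(190,90)); S=lambda p,z:bp('side',p,z,(215,125))
K={}
for n,t,s,z in [('power',(275,487),(122,379),.064),('tare',(352,470),(188,429),.064),('unit',(429,452),(256,480),.064),('dish',(307,287),None,.102),
 ('lipL',(262,263),(292,155),.2035),('lipR',(390,236),(390,209),.2035),('ribLout',(163,294),(211,132),.178),('ribLin',(200,290),(240,152),.178),('ribRout',(505,322),(409,362),.178),('ribRin',(460,330),(360,330),.178)]:
    a=T(t,z);b=S(s,z) if s else a;K[n]=(a+b)/2;print(n,a.round(4),b.round(4))
d=K['power']-K['unit'];yaw=np.arctan2(-d[0],d[1]);print('yaw',yaw,np.hypot(*d))
d=K['lipL']-K['lipR'];print('yaw lip',np.arctan2(-d[0],d[1]),np.hypot(*d))
c,s=np.cos(yaw),np.sin(yaw)
for n in K: print(n,(np.array([[c,s],[-s,c]])@(K[n]-K['tare'])).round(4))
E
```

```text
power [ 0.4446 -0.0102] [ 0.4429 -0.0111]
tare [ 0.4593 -0.0746] [ 0.4584 -0.0767]
unit [ 0.4749 -0.1395] [ 0.4737 -0.1397]
dish [ 0.6069 -0.0353] [ 0.6069 -0.0353]
lipL [0.5985 0.0039] [0.5972 0.0007]
lipR [ 0.6206 -0.0929] [ 0.6204 -0.0822]
ribLout [0.5803 0.0794] [0.5802 0.0787]
ribLin [0.5838 0.051 ] [0.5854 0.0475]
ribRout [ 0.5605 -0.1834] [ 0.5579 -0.1821]
ribRin [ 0.5539 -0.1486] [ 0.5487 -0.1431]
yaw 0.23216382029995175 0.13246006685153158
yaw lip 0.24647361896706133 0.09265830847471433
power [0.0003 0.0667]
tare [0. 0.]
unit [ 0.0003 -0.0657]
dish [0.1533 0.0052]
lipL [0.1532 0.0439]
lipR [ 0.1546 -0.0488]
ribLout [0.1538 0.1226]
ribLin [0.1511 0.0927]
ribRout [ 0.073  -0.1273]
ribRin [ 0.0738 -0.0896]
```

Request:
{"name": "servo_tool", "arguments": {
  "commands": [0,0,-0.035,0,0,0,0,-0.05,-0.02,-0.035,0,0,-4,0,-0.11,-0.045,-0.035,0,0,-8,0,-0.17,-0.07,-0.035,0,0,-13,0,-0.23,-0.095,-0.035,0,0,-18,0,-0.29,-0.12,-0.035,0,0,-23,0,-0.35,-0.145,-0.035,0,0,-28,0,-0.41,-0.17,-0.035,0,0,-33,0,-0.465,-0.1925,-0.035,0,0,-39.2,0,-0.513,-0.2124,-0.035,0,0,-39.2,0]
}}

```text
time: 2.15
tool_pos: [0.6089, 0.0816, 0.2516]
ee_rot: [3.141, 0.001, -2.905]
wrist_force: [0.7, 0.4, -0.0]
width: 0.0007
finger_force: 0.0
```

Request:
{"name": "servo_tool", "arguments": {
  "commands": [0,0,0,0,0,0,0,0,0,0,0,0,0,0]
}}

```text
time: 2.4
tool_pos: [0.6075, 0.0834, 0.2512]
ee_rot: [3.141, -0.001, -2.906]
wrist_force: [0.2, 0.3, -0.1]
width: 0.0004
finger_force: 0.0
```

Request:
{"name": "servo_tool", "arguments": {
  "commands": [0,0,0.02,0,0,0,0,0,0,0.04,0,0,0,0,0,0,0.06,0,0,0,0,0,0,0.08,0,0,0,0,0,0,0.09,0,0,0,0,0,0,0.09,0,0,0,0]
}}

```text
time: 3.15
tool_pos: [0.6068, 0.0843, 0.1613]
ee_rot: [3.141, -0.001, -2.904]
wrist_force: [0.4, 0.4, 0.8]
width: 0.0002
finger_force: 0.0
```

```bash
cat >snap.py <<'E'
import sys,cv2
from bench import snapshot
n,o=sys.argv[1:3]; a=[int(i) for i in sys.argv[3:]]
cv2.imwrite(o,cv2.resize(snapshot(n)['img'][a[1]:a[3],a[0]:a[2]],None,fx=3,fy=3,interpolation=cv2.INTER_CUBIC))
E
python3 snap.py side pics/s1.png 200 60 400 260
```

```text
(no output)
```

View pics/s1.png

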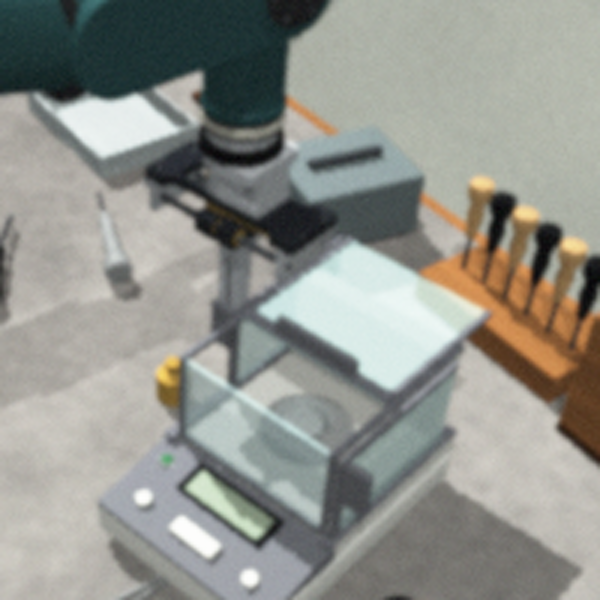

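The side crop shows the closed fingers just behind the left rib (about 225,320), clear of the top door and the weight. Next I push the left door towards the front.

Request:
{"name": "servo_tool", "arguments": {
  "commands": [0.006,-0.003,0,0,0,0,0,0.012,-0.004,0,0,0,0,0,0.018,-0.004,0,0,0,0,0,0.026,-0.004,0,0,0,0,0,0.034,-0.004,0,0,0,0,0,0.042,-0.004,0,0,0,0,0,0.05,-0.004,0,0,0,0,0,0.058,-0.004,0,0,0,0,0,0.066,-0.004,0,0,0,0,0,0.074,-0.004,0,0,0,0,0]
}}

```text
time: 4.45
tool_pos: [0.5361, 0.0621, 0.1615]
ee_rot: [3.141, 0.0, -2.905]
wrist_force: [1.9, 1.0, 0.8]
width: 0.0003
finger_force: 0.7
```

Request:
{"name": "servo_tool", "arguments": {
  "commands": [0.005,0,0,0,0,0,0,0.01,0,0,0,0,0,0,0.014,0,0,0,0,0,0]
}}

```text
time: 4.82
tool_pos: [0.5227, 0.0588, 0.1614]
ee_rot: [3.141, -0.0, -2.905]
wrist_force: [1.6, 1.4, 1.5]
width: 0.0007
finger_force: 0.7
```

Request:
{"name": "servo_tool", "arguments": {
  "commands": [0.002,0,0,0,0,0,0,0.004,0,0,0,0,0,0]
}}

```text
time: 5.08
tool_pos: [0.5201, 0.0581, 0.1614]
ee_rot: [3.141, 0.003, -2.905]
wrist_force: [6.5, 2.2, -2.5]
width: 0.0002
finger_force: 3.4
```

Request:
{"name": "servo_tool", "arguments": {
  "commands": [0.002,0,0,0,0,0,0,0.002,0,0,0,0,0,0]
}}

```text
time: 5.32
tool_pos: [0.5201, 0.0581, 0.1615]
ee_rot: [3.141, 0.007, -2.905]
wrist_force: [8.8, 3.4, -3.6]
width: 0.0004
finger_force: 4.8
```

Request:
{"name": "servo_tool", "arguments": {
  "commands": [-0.012,0,0,0,0,0,0,-0.015,0,-0.03,0,0,0,0,-0.015,0,-0.07,0,0,0,0,-0.02,0,-0.085,0,0,0,0,-0.05,-0.03,-0.085,0,0,0,0,-0.08,-0.06,-0.085,0,0,0,0,-0.1,-0.09,-0.085,0,0,0,0,-0.1,-0.118,-0.085,0,0,0,0,-0.1,-0.118,-0.085,0,0,0,0,-0.1,-0.118,-0.085,0,0,0,0]
}}

```text
time: 6.58
tool_pos: [0.6417, -0.0334, 0.2462]
ee_rot: [3.141, -0.001, -2.905]
wrist_force: [-0.2, -0.1, -0.2]
width: 0.0006
finger_force: 0.0
```

```bash
python3 snap.py side pics/s2.png 200 60 400 260
```

```text
(no output)
```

View pics/s2.png

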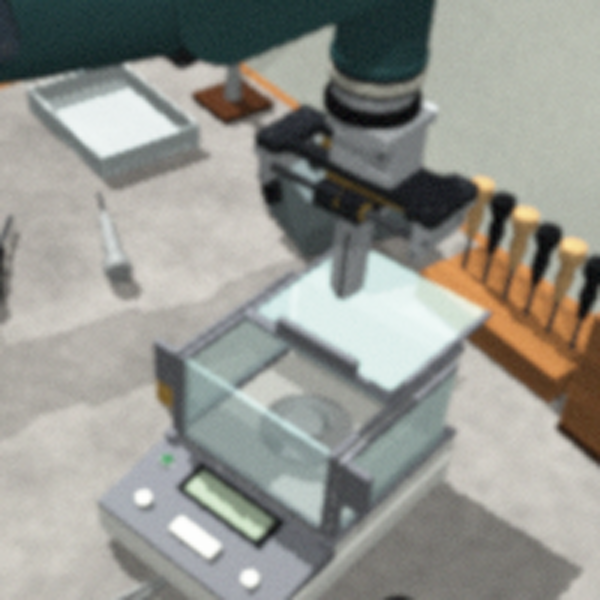

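The left door is now shut, with its rib at the front corner (170,355). The fingers are over the top door, behind its lip. I lower them there and push it forward.

Request:
{"name": "servo_tool", "arguments": {
  "commands": [0,0,0.02,0,0,0,0,0,0,0.035,0,0,0,0,0,0,0.041,0,0,0,0,0,0,0.041,0,0,0,0]
}}

```text
time: 7.12
tool_pos: [0.6417, -0.0336, 0.205]
ee_rot: [3.141, -0.001, -2.905]
wrist_force: [0.3, 0.5, -0.1]
width: 0.0003
finger_force: 0.0
```

Request:
{"name": "servo_tool", "arguments": {
  "commands": [0.006,0,0,0,0,0,0,0.012,0,0,0,0,0,0,0.018,0,0,0,0,0,0,0.026,0,0,0,0,0,0,0.034,0,0,0,0,0,0,0.042,0,0,0,0,0,0,0.05,0,0,0,0,0,0,0.058,0,0,0,0,0,0,0.066,0,0,0,0,0,0,0.074,0,0,0,0,0,0]
}}

```text
time: 8.38
tool_pos: [0.5696, -0.0513, 0.2055]
ee_rot: [3.141, 0.0, -2.905]
wrist_force: [1.2, 0.8, 0.4]
width: 0.0006
finger_force: 0.7
```

Request:
{"name": "servo_tool", "arguments": {
  "commands": [0.004,0,0,0,0,0,0,0.008,0,0,0,0,0,0]
}}

```text
time: 8.62
tool_pos: [0.5621, -0.0531, 0.2054]
ee_rot: [3.141, 0.0, -2.905]
wrist_force: [1.0, 0.5, 1.5]
width: 0.0006
finger_force: 0.7
```

Request:
{"name": "servo_tool", "arguments": {
  "commands": [0.004,0,0,0,0,0,0,0.008,0,0,0,0,0,0,0.011,0,0,0,0,0,0]
}}

```text
time: 9.0
tool_pos: [0.5514, -0.0557, 0.2054]
ee_rot: [3.141, -0.0, -2.905]
wrist_force: [0.2, 0.4, 1.7]
width: 0.0002
finger_force: 0.6
```

Request:
{"name": "servo_tool", "arguments": {
  "commands": [0.002,0,0,0,0,0,0,0.004,0,0,0,0,0,0]
}}

```text
time: 9.25
tool_pos: [0.5486, -0.0564, 0.2055]
ee_rot: [3.141, 0.003, -2.905]
wrist_force: [5.8, 1.3, -1.5]
width: 0.0004
finger_force: 3.1
```

Request:
{"name": "servo_tool", "arguments": {
  "commands": [0.002,0,0,0,0,0,0,0.004,0,0,0,0,0,0]
}}

```text
time: 9.5
tool_pos: [0.5484, -0.0564, 0.2056]
ee_rot: [-3.141, 0.012, -2.904]
wrist_force: [13.8, 4.2, -6.0]
width: 0.0007
finger_force: 7.9
```

Request:
{"name": "servo_tool", "arguments": {
  "commands": [-0.012,0,0,0,0,0,0,-0.015,0,-0.025,0,0,0,0,-0.015,0,-0.045,0,0,0,0,0.02,0,-0.045,0,0,0,0,0.06,0,-0.045,0,0,0,0,0.0933,0.002,-0.045,0,-5,0,0,0.0933,0.002,-0.02,0,-11.3,0,0,0.0933,0.002,0.03,0,-11.3,0,0,0.0933,0.002,0.085,0,-11.3,0,0,0.0933,0.002,0.107,0,-11.3,0,0]
}}

```text
time: 10.75
tool_pos: [0.4494, -0.0769, 0.094]
ee_rot: [3.138, 0.19, -2.906]
wrist_force: [-0.5, 0.5, 0.1]
width: 0.0007
finger_force: 0.0
```

Request:
{"name": "servo_tool", "arguments": {
  "commands": [0,0,0,0,0,0,0,0,0,0,0,0,0,0]
}}

```text
time: 11.0
tool_pos: [0.4534, -0.0779, 0.0998]
ee_rot: [-3.14, 0.198, -2.905]
wrist_force: [-0.4, -0.2, 0.0]
width: 0.0001
finger_force: 0.0
```

```bash
python3 snap.py side pics/s3.png 200 110 400 310
```

```text
(no output)
```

View pics/s3.png

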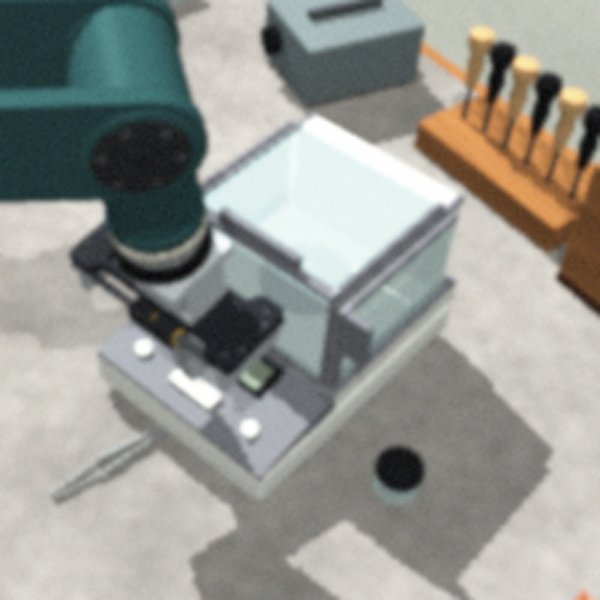

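The top lip is at the front (260,240), so all three doors look shut, and the fingertips hover over the tare bar (195,385). Now I press along the key's normal.

Request:
{"name": "servo_tool", "arguments": {
  "commands": [0,0,0.01,0,0,0,0,0,0,0.018,0,0,0,0,0,0,0.022,0,0,0,0,0,0,0.022,0,0,0,0]
}}

```text
time: 11.55
tool_pos: [0.4567, -0.0763, 0.0763]
ee_rot: [3.141, 0.196, -2.905]
wrist_force: [0.4, 0.2, 0.0]
width: 0.0006
finger_force: 0.0
```

Request:
{"name": "servo_tool", "arguments": {
  "commands": [0,0,0.002,0,0,0,0,0,0,0.004,0,0,0,0,0,0,0.004,0,0,0,0]
}}

```text
time: 11.92
tool_pos: [0.4579, -0.0764, 0.0733]
ee_rot: [-3.141, 0.198, -2.905]
wrist_force: [-0.6, 0.5, 3.4]
width: 0.0003
finger_force: 1.5
```

Request:
{"name": "servo_tool", "arguments": {
  "commands": [0,0,0.002,0,0,0,0,0,0,0.002,0,0,0,0]
}}

```text
time: 12.18
tool_pos: [0.4582, -0.0763, 0.0718]
ee_rot: [-3.141, 0.198, -2.905]
wrist_force: [-3.3, 0.2, 6.1]
width: 0.0008
finger_force: 3.5
```

Request:
{"name": "servo_tool", "arguments": {
  "commands": [0,0,0.002,0,0,0,0,0,0,0.002,0,0,0,0]
}}

```text
time: 12.42
tool_pos: [0.4583, -0.0763, 0.0715]
ee_rot: [-3.141, 0.197, -2.904]
wrist_force: [-10.2, 1.4, 15.8]
width: 0.0002
finger_force: 8.9
```

The force jumped to about 19 N with no further travel, so the key is bottomed. I release it and move clear.

Request:
{"name": "servo_tool", "arguments": {
  "commands": [0,0,-0.003,0,0,0,0,0,0,-0.008,0,0,0,0,0,0,-0.02,0,0,0,0,0,0,-0.05,0,0,0,0,0,0,-0.09,0,0,0,0,0,0,-0.14,0,0,0,0,0,0,-0.14,0,0,0,0,0,0,-0.14,0,0,0,0,0,0,-0.14,0,0,0,0]
}}

```text
time: 13.55
tool_pos: [0.431, -0.0822, 0.2044]
ee_rot: [3.139, 0.194, -2.906]
wrist_force: [-0.0, -0.1, 0.7]
width: 0.0004
finger_force: 0.0
```

```bash
python3 snap.py side pics/s4.png 200 110 400 310
```

```text
(no output)
```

View pics/s4.png

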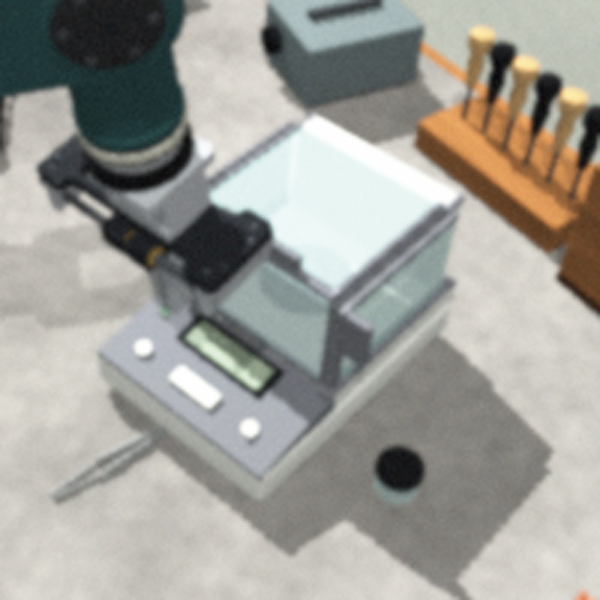

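The tare bar (195,388) is up, the top and right doors look shut, the tweezers and jar have not moved, and the robot is clear. I hand the job in.

```bash
python3 -c "
from bench import close_job
print(close_job())"
```

```text
the job is handed in; nothing more can be done
None
```

I pushed the left and top doors shut against their stops, pressed the tare key fully down and released it, moved the arm clear, and handed the job in; the hand-in returned no verdict.

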